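# Unload the two weight carriers into the weight cases

### The job

The comparison is finished: take the two stacks of steel weights off their carriers, one weight at a time from the top, and set each upright and flat on the bottom of the recess of its own wooden case, the one it fits and that bears the colour of its painted ring. They are calibrated masses: never tip one over, and set them down gently, not dropped or rammed.

Things in the scene. Friction and masses are not known exactly. Their poses are not given: they have to be found in the camera images.
- small_weight: Loose steel weight, 100 g (within 15 %), with a blue ring painted on its flange: round flange 38 mm across and 12 mm high, on it a round grip collar 26 mm across and 16 mm high (28 mm in all), 15 mm bore right through. Origin: centre of the underside, z up along the bore. It starts as the upper weight on a carrier, on a lower one's collar. Grip the collar just above the flange.
- medium_weight: Loose steel weight, 180 g (within 15 %), with a yellow ring painted on its flange: round flange 49 mm across and 12 mm high, on it a round grip collar 30 mm across and 16 mm high (28 mm in all), 15 mm bore right through. Origin: centre of the underside, z up along the bore. It starts as the upper weight on a carrier, on a lower one's collar. Grip the collar just above the flange.
- large_weight: Loose steel weight, 280 g (within 15 %), with a green ring painted on its flange: round flange 60 mm across and 12 mm high, on it a round grip collar 34 mm across and 16 mm high (28 mm in all), 15 mm bore right through. Origin: centre of the underside, z up along the bore. It starts as the lower weight on a carrier, its painted ring showing from above. Grip the collar just above the flange.
- heavy_weight: Loose steel weight, 400 g (within 15 %), with a red ring painted on its flange: round flange 71 mm across and 12 mm high, on it a round grip collar 38 mm across and 16 mm high (28 mm in all), 15 mm bore right through. Origin: centre of the underside, z up along the bore. It starts as the lower weight on a carrier, its painted ring showing from above. Grip the collar just above the flange.
- small_case: Case of the small weight, fixed to the bench: square wooden block 64 mm wide and 16 mm high, lid off, with a round recess 48 mm across and 9 mm deep in the middle of its top, its floor and rim painted blue. Origin: centre of the underside; the recess floor is 7 mm above it. The 38 mm flange has 5 mm play all round; the next larger one does not fit.
- medium_case: Case of the medium weight, fixed to the bench: square wooden block 75 mm wide and 16 mm high, lid off, with a round recess 59 mm across and 9 mm deep in the middle of its top, its floor and rim painted yellow. Origin: centre of the underside; the recess floor is 7 mm above it. The 49 mm flange has 5 mm play all round; the next larger one does not fit.
- large_case: Case of the large weight, fixed to the bench: square wooden block 86 mm wide and 16 mm high, lid off, with a round recess 70 mm across and 9 mm deep in the middle of its top, its floor and rim painted green. Origin: centre of the underside; the recess floor is 7 mm above it. The 60 mm flange has 5 mm play all round; the next larger one does not fit.
- heavy_case: Case of the heavy weight, fixed to the bench: square wooden block 97 mm wide and 16 mm high, lid off, with a round recess 81 mm across and 9 mm deep in the middle of its top, its floor and rim painted red. Origin: centre of the underside; the recess floor is 7 mm above it. The 71 mm flange has 5 mm play all round; the next larger one does not fit.
- grey_carrier: One of two like weight carriers, with a grey foot, fixed to the bench: round plate 76 mm across, its top 22 mm above the bench, in its middle an upright post 10 mm thick with its tip 80 mm above the bench. Two weights stand on it, one on the other, the post in their bores (undersides 22 and 50 mm above the bench); they come off straight up. Origin: centre of the underside, on the post's axis.
- black_carrier: One of two like weight carriers, with a black foot, fixed to the bench: round plate 76 mm across, its top 22 mm above the bench, in its middle an upright post 10 mm thick with its tip 80 mm above the bench. Two weights stand on it, one on the other, the post in their bores (undersides 22 and 50 mm above the bench); they come off straight up. Origin: centre of the underside, on the post's axis.
There are look-alikes about, which are no part of the job. What is shaped like the medium_weight but black or pink is not meant.

How it is judged:
At the end, for the whole second after the job is handed in: Each of the four weights stands in the recess of its own case: centre within 9 mm of the case's centre, underside on the recess floor (4 to 9.5 mm above the case's underside), upright within 0.08 rad, released and at rest (horizontal distance between small_weight and small_case below 0.009 m and z of small_weight in the frame of small_case between 0.004 and 0.0095 m and angle between each of small_weight, medium_weight, large_weight, heavy_weight's own z axis and vertical below 0.08 rad and linear speed of each of small_weight, medium_weight, large_weight, heavy_weight below 0.02 m/s and horizontal distance between medium_weight and medium_case below 0.009 m and z of medium_weight in the frame of medium_case between 0.004 and 0.0095 m and horizontal distance between large_weight and large_case below 0.009 m and z of large_weight in the frame of large_case between 0.004 and 0.0095 m and horizontal distance between heavy_weight and heavy_case below 0.009 m and z of heavy_weight in the frame of heavy_case between 0.004 and 0.0095 m); the robot touches nothing.
It fails at once if two weights are lifted off together (a lower weight off its plate by 20 mm with an upper one still on it) ((height (world z) of large_weight above 0.042 m and contact force between large_weight and small_weight above 0.3 N) or (height (world z) of large_weight above 0.042 m and contact force between large_weight and medium_weight above 0.3 N) or (height (world z) of heavy_weight above 0.042 m and contact force between heavy_weight and small_weight above 0.3 N) or (height (world z) of heavy_weight above 0.042 m and contact force between heavy_weight and medium_weight above 0.3 N)).
It fails at once if a weight is tipped over (more than 0.6 rad) (angle between any of small_weight, medium_weight, large_weight, heavy_weight's own z axis and vertical above 0.6 rad).
It fails at once if a weight is rammed into its case (more than 80 N between them) (contact force between small_weight and small_case above 80 N or contact force between medium_weight and medium_case above 80 N or contact force between large_weight and large_case above 80 N or contact force between heavy_weight and heavy_case above 80 N).
It fails at once if a weight is dropped into its case (comes down into the recess at over 0.5 m/s, a fall of some 15 mm) ((horizontal distance between small_weight and small_case below 0.03 m and z of small_weight in the frame of small_case below 0.03 m and linear speed of small_weight above 0.5 m/s) or (horizontal distance between medium_weight and medium_case below 0.03 m and z of medium_weight in the frame of medium_case below 0.03 m and linear speed of medium_weight above 0.5 m/s) or (horizontal distance between large_weight and large_case below 0.03 m and z of large_weight in the frame of large_case below 0.03 m and linear speed of large_weight above 0.5 m/s) or (horizontal distance between heavy_weight and heavy_case below 0.03 m and z of heavy_weight in the frame of heavy_case below 0.03 m and linear speed of heavy_weight above 0.5 m/s)).
It also fails if it takes over 93 s, if anything falls off the work surface, if the arm or the gripper's body presses on something with over 40 N, if the wrist force passes 120 N, or if a joint passes its speed limit or range.

### The arm

A 7-joint arm with a two-finger parallel gripper is mounted at the origin on the work surface; the furniture and walls round the work are solid. World frame = base frame: x ahead of the robot, y to its left, z up, the work surface at z = 0. Lengths are in m, angles in rad, forces in N, time in s.
With the tool pointing down it reaches from about 0.4 to 0.85 m from the base axis. Payload 10.4 kg.
Tool frame: the origin (TCP) lies at the very end of the fingers, on their centre line; the grasp point (between the pads) lies 19 mm behind it; z points along the fingers, y is the line along which they close (so a half turn about z gives the same grasp; the last joint's range is limited). The gripper opens to 87 mm and grips with 3 to 60 N. Pads are 19 mm wide; open, the fingers measure 117 mm over their backs; the gripper's body (75 mm by 190 mm) begins 51 mm behind the grasp point.
Start: joints at [1.168, 0.332, -0.065, 1.46, 0.022, 1.35, -0.088], TCP at [0.232, -0.58, 0.223] pointing down, gripper open.
Joint ranges: [-2.6, 2.6], [-0.5, 2.12], [-1.47, 1.34], [0.16, 2.42], [-1.27, 4.41], [0.06, 2.06], [-2.6, 2.6]. Speed limits (rad/s): [2.22, 2.22, 2.79, 2.79, 3.14, 3.14, 3.14].

### API

Orientations are given as a unit quaternion [x, y, z, w].
In Python, from bench import r gives the robot as it stands.
- The arm moves only by the tool send_path, called by a JSON object that holds its "api" and its "payload", one argument or row to a line. Schema: {"type":"object","properties":{"steps":{"type":"array","items":{"type":"object","properties":{"x":{"type":"number"},"y":{"type":"number"},"z":{"type":"number"},"yaw":{"type":"number"},"finger_gap":{"type":"number"}},"additionalProperties":false,"required":["finger_gap"]},"minItems":1,"maxItems":12},"grip_force":{"type":"number"},"only":{"type":"string"},"quiet":{"type":"boolean"},"lines":{"type":"string"}},"required":["steps"],"additionalProperties":false}. steps is a list of rows, 1 to 12 of them, each an object with the fields x, y, z (the shift in normalised numbers (1 is 0.5 m)), yaw (a turn about the tool's z in shares of pi rad (1.0 is pi rad)), finger_gap (the finger opening in m); a field left out counts as zero (the opening has to be given); each row is the pose to reach, as a shift and turn from the pose commanded when the call began, along the tool's axes at that moment; what a row does not reach only later rows make up. A row lasts 1/10 s, in which the tool goes at most 0.05 m and 0.15 rad, less where a joint would pass 70% of its speed; a pose out of reach is approached as far as the arm can. The fingers move at their own pace and stop on an object; grip_force is the grip in N (left out, the last holds). Time passes only in rows, so rows that do not move let the fingers close. The tool returns the time, the measured TCP pose, the force, the opening and the grip force at its end. only (a regular expression) keeps the lines of the reply that match it, lines (a string "A,B") keeps lines A to B, and quiet returns only ok. Shift and turn numbers lie between -1 and 1, and a call with a number outside is refused. Input that does not fit is refused with a message, and nothing moves.
- r.read_state(): the state, without advancing time (a new reading comes with each control period).
- r.camera(name): name is "scene" or "top" or "wrist"; returns a dict with "img" (480x640x3 uint8, red, green, blue), "fx", "fy", "cx", "cy" (pixels), "k1" (the pictures are not rectified: a ray, as slopes to the right and down, at radius r is drawn at 1 + k1 r^2 times it, then the intrinsics apply), "pose" (4x4, takes a point from camera to world coordinates). Camera axes: x right, y down, z forward; pixel columns grow to the right and rows downward; lengths in m; the calibration is good to about 2 mm. A picture is of the moment at which its call begins. There is no depth.
- r.close_job(): hands the job in; it is judged then, once.
Trained networks look in the newest picture that a camera, given by its name, has taken for a name from the list of things; names that differ only in an ending like _2 or _b are one class to them, and where a whole thing is asked for, a point or a joint stands for the part that bears it (a point fixed in the world has none). Each returns a list of dicts, best first, with "p" (0 to 1); they miss things now and then, are a little off and sometimes report something else, mostly with a low value. They report only what shows in the picture. A call takes as long as a camera call. They do not tell look-alikes from the thing itself.
- r.recognise(camera, label): "position" ([column, row] as shares, 0 to 1, of the picture: columns of its width, rows of its height, amid what is visible of it).
- r.regions_of(camera, label): "pixels" (480x640 bool, what is visible of it) and "position" ([column, row] as shares, 0 to 1, of the picture: columns of its width, rows of its height, amid what is visible of it).
The state is a dict: "time": time; "joint_positions": joint angles; "joint_vel": joint speeds; "joint_torque": joint torques, N m; "ee_pos": TCP position; "eef_rot": TCP orientation; "ft_force": force on the tool from outside, world axes, zero at the start; "torque": the same for the moment, N m; "width": finger opening in m; "grip_force": force on a finger pad.
Only numpy, scipy, OpenCV 4.12 (cv2) and the standard library are available. Lean on these libraries where they do the work, as an engineer would, in place of code of your own. Each camera call takes 0.05 s, during which the arm holds its last target. There are 200 camera calls.

## Working session

There is one attempt and no reset: what is moved stays moved. The work goes in short steps, Python scripts to look and compute and a tool call to move; the robot and the scene stay as the last step left them, time stands still between calls to the robot, and variables do not carry over. Pictures are saved under pics/ and viewed, at most 14 in all, crops included, and the job is handed in when it is done.

```bash
ls; mkdir -p pics; python3 - <<'E'
from bench import r
import cv2,numpy as np
for n in("scene","top","wrist"):
    c=r.camera(n);cv2.imwrite(f"pics/{n}0.png",c["img"][:,:,::-1]);print(n,c["fx"],c["cx"],c["cy"],c["k1"],np.round(c["pose"],3).tolist())
    for l in "small_weight medium_weight large_weight heavy_weight small_case medium_case large_case heavy_case grey_carrier black_carrier".split():
        print(l,[(round(d["p"],2),int(d["position"][0]*640),int(d["position"][1]*480)) for d in r.recognise(n,l)])
s=r.read_state();print({k:np.round(v,3).tolist() for k,v in s.items()})
E
```

```text
pics
scene 447.1958968745333 321.9515180526486 242.1015552720247 0.0153371576778597 [[-0.807, -0.36, 0.469, 0.018], [-0.591, 0.485, -0.645, 0.615], [0.005, -0.797, -0.604, 0.591], [0.0, 0.0, 0.0, 1.0]]
small_weight [(0.55, 364, 209)]
medium_weight [(0.9, 261, 282), (0.83, 302, 397), (0.59, 220, 275)]
large_weight [(0.55, 361, 222)]
heavy_weight [(0.77, 263, 301)]
small_case [(0.4, 261, 285)]
medium_case [(0.79, 385, 200)]
large_case [(0.6, 243, 244)]
heavy_case [(0.86, 309, 206)]
grey_carrier []
black_carrier [(0.85, 362, 231)]
top 554.3387591869016 326.4212683836197 246.2412685394101 -0.13808107980712556 [[0.01, -0.981, 0.192, 0.175], [-1.0, -0.011, -0.004, 0.035], [0.006, -0.192, -0.981, 1.322], [0.0, 0.0, 0.0, 1.0]]
small_weight [(0.74, 381, 244)]
medium_weight [(0.86, 256, 190), (0.68, 205, 313), (0.61, 250, 236), (0.5, 251, 249)]
large_weight [(0.66, 377, 250)]
heavy_weight [(0.56, 252, 246), (0.19, 250, 238)]
small_case [(0.69, 314, 240)]
medium_case [(0.75, 439, 238)]
large_case [(0.94, 298, 178), (0.65, 384, 243)]
heavy_case [(0.63, 384, 186)]
grey_carrier [(0.89, 256, 250)]
black_carrier [(0.83, 375, 256), (0.33, 380, 247)]
wrist 431.4071860292944 316.94805497976944 240.06797656336363 0.01241799732156082 [[0.37, -0.902, -0.223, 0.292], [-0.929, -0.36, -0.087, -0.557], [-0.002, 0.239, -0.971, 0.386], [0.0, 0.0, 0.0, 1.0]]
small_weight []
medium_weight []
large_weight []
heavy_weight []
small_case []
medium_case []
large_case []
heavy_case []
grey_carrier []
black_carrier []
{'time': 1.65, 'joint_positions': [1.168, 0.332, -0.065, 1.46, 0.022, 1.35, -0.088], 'joint_vel': [0.0, -0.001, -0.001, -0.001, 0.0, -0.001, -0.0], 'joint_torque': [-0.0, -62.304, 0.024, -39.012, -0.061, 0.032, 0.0], 'ee_pos': [0.232, -0.58, 0.223], 'eef_rot': [0.982, 0.189, 0.0, 0.0], 'ft_force': [0.318, -0.074, -0.186], 'torque': [-0.008, -0.005, 0.07], 'grip_force': 0.0, 'width': 0.087}
```

View pics/top0.png

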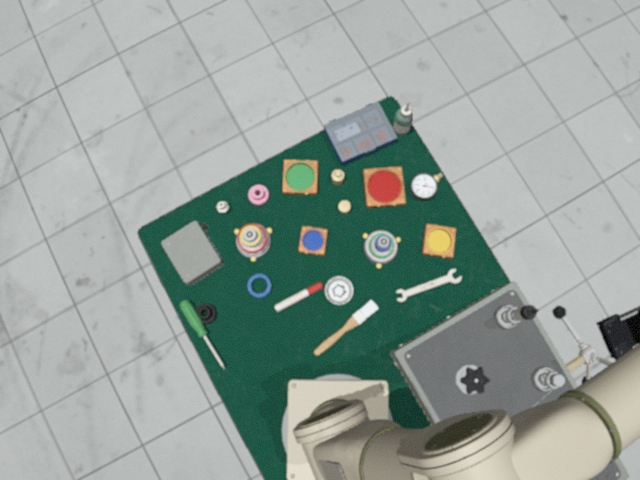

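View pics/scene0.png

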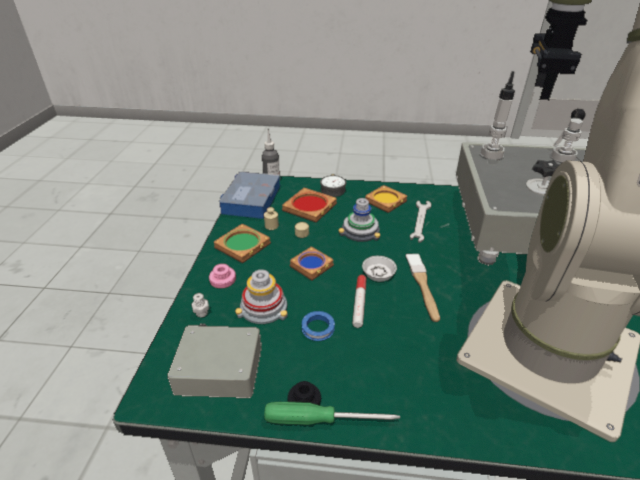

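```bash
python3 - <<'E'
import cv2
i=cv2.imread("pics/top0.png")[140:340,180:470]
cv2.imwrite("pics/topcrop.png",cv2.resize(i,(800,552),interpolation=cv2.INTER_CUBIC))
E
```

```text
(no output)
```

View pics/topcrop.png

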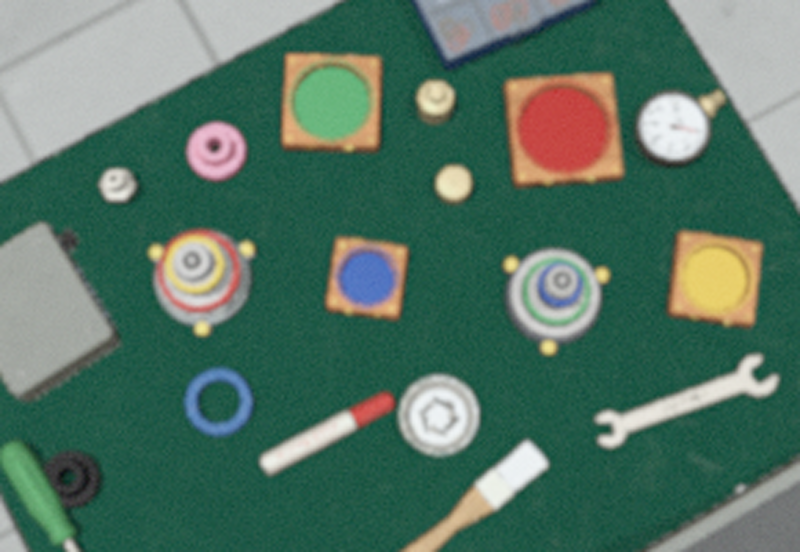

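In the top view: blue-on-green stack (small on large) at (381,244) on the black carrier, yellow-on-red stack (medium on heavy) at (252,240) on the grey carrier. Cases are green (300,177), red (384,187), blue (313,240) and yellow (440,240). Things that could be mistaken for the medium weight: pink (258,194) and black (206,313). The blue ring (259,286), the nut-like dish (339,291) and the small brass and steel pieces (338,176), (344,206), (222,207) are not weights either. The crop confirms the two stacks are the right choice.

```bash
cat > h.py <<'E'
from bench import r
import cv2,numpy as np
from scipy.optimize import least_squares
from scipy.spatial.transform import Rotation as R
HUE=dict(blue=(100,128),yellow=(21,34),green=(50,78),red=(174,6))
def ground(c,uv,z):
    K=np.array([[c["fx"],0,c["cx"]],[0,c["fy"],c["cy"]],[0,0,1.]])
    p=cv2.undistortPoints(np.float64(uv).reshape(-1,1,2),K,np.array([c["k1"],0,0,0.]))[:,0]
    P=c["pose"];d=np.c_[p,np.ones(len(p))]@P[:3,:3].T
    return (P[:3,3]+d*((z-P[2,3])/d[:,2])[:,None])[:,:2]
def project(c,X):
    P=np.linalg.inv(c["pose"]);K=np.array([[c["fx"],0,c["cx"]],[0,c["fy"],c["cy"]],[0,0,1.]])
    return cv2.projectPoints(np.float64(X).reshape(-1,3),cv2.Rodrigues(P[:3,:3])[0],P[:3,3],K,np.array([c["k1"],0,0,0.]))[0][:,0]
def mask(c,col,uv,rad,smin=90):
    h,s,v=cv2.split(cv2.cvtColor(c["img"],cv2.COLOR_RGB2HSV));a,b=HUE[col]
    m=((h>=a)&(h<=b) if a<b else (h>=a)|(h<=b))&(s>smin)&(v>90 if col!="blue" else v>70)
    w=np.zeros(h.shape,np.uint8);cv2.circle(w,tuple(int(x) for x in uv),int(rad),1,-1)
    return (m&(w>0)).astype(np.uint8)
def circ(c,col,uv,rad,z,smin=90):
    "circle through the hull of the coloured pixels, on plane z -> x,y,radius,rms"
    m=mask(c,col,uv,rad,smin);v,u=np.nonzero(m)
    if len(u)<12: return None
    hp=cv2.convexHull(np.c_[u,v].astype(np.int32))[:,0]
    g=ground(c,hp,z)
    s=least_squares(lambda q:np.hypot(*(g-q[:2]).T)-q[2],[*g.mean(0),.03],loss="soft_l1",f_scale=.001)
    cen=ground(c,np.c_[u,v],z).mean(0)
    return np.round([*s.x,np.sqrt(2*s.cost/len(g)),*cen,len(u)],4).tolist()
def dtool(target,z=None):
    s=r.read_state();M=R.from_quat(s["eef_rot"])
    t=np.array([*target[:2],s["ee_pos"][2] if z is None else z])
    return np.round(M.inv().apply(t-s["ee_pos"]),4)
E
python3 - <<'E'
from h import *
c=r.camera("top");d=r.camera("scene")
for n,col,z,t,s,R1,R2 in [("smallcase","blue",.012,(313,240),(312,262),20,22),("medcase","yellow",.012,(440,240),(386,199),22,20),
  ("largecase","green",.012,(300,177),(242,242),24,30),("heavycase","red",.012,(384,187),(309,204),24,26),
  ("small","blue",.062,(381,244),(362,210),14,16),("medium","yellow",.062,(251,239),(261,285),14,20),
  ("large","green",.034,(380,246),(361,222),20,20),("heavy","red",.034,(252,240),(263,301),22,28)]:
    print(n,"top",circ(c,col,t,R1,z,70),"scene",circ(d,col,s,R2,z,70))
E
```

```text
smallcase top [0.4458, 0.0634, 0.0232, 0.0005, 0.4458, 0.0633, 292.0] scene [0.4454, 0.0643, 0.0206, 0.001, 0.4456, 0.0638, 216.0]
medcase top [0.4508, -0.2513, 0.0421, 0.0025, 0.4481, -0.2428, 487.0] scene [0.4512, -0.2591, 0.0405, 0.0023, 0.4487, -0.2456, 195.0]
largecase top [0.6208, 0.0952, 0.0461, 0.0017, 0.6072, 0.0975, 561.0] scene [0.6081, 0.0947, 0.0329, 0.0028, 0.6063, 0.0977, 403.0]
heavycase top [0.5834, -0.1102, 0.0401, 0.0005, 0.5833, -0.1102, 796.0] scene [0.5839, -0.1107, 0.0374, 0.0015, 0.5837, -0.1103, 399.0]
small top [0.4311, -0.1001, 0.0179, 0.0003, 0.4238, -0.0979, 59.0] scene [0.4286, -0.0965, 0.0229, 0.0013, 0.426, -0.0904, 103.0]
medium top [0.445, 0.2076, 0.0244, 0.0005, 0.4445, 0.2058, 129.0] scene [0.4438, 0.21, 0.0271, 0.0011, 0.4402, 0.2131, 140.0]
large top [0.4384, -0.1004, 0.0337, 0.0015, 0.4343, -0.0978, 46.0] scene [0.4307, -0.0979, 0.0344, 0.0012, 0.4255, -0.0886, 116.0]
heavy top [0.4459, 0.2076, 0.0357, 0.0006, 0.4415, 0.1995, 159.0] scene [0.4423, 0.211, 0.0372, 0.001, 0.4313, 0.2222, 289.0]
```

Units first: shifts go in shares of 0.5 m and turns go in shares of pi rad. So 0.2 m / 0.5 = 0.4, -0.06 m / 0.5 = -0.12.

{"api": "send_path", "payload": {
  "steps": [
    {"x":0.4,"y":0.12,"z":-0.12,"finger_gap":0.087},
    {"x":0.4,"y":0.12,"z":-0.12,"finger_gap":0.087},
    {"x":0.4,"y":0.12,"z":-0.12,"finger_gap":0.087},
    {"x":0.4,"y":0.12,"z":-0.12,"finger_gap":0.087},
    {"x":0.4,"y":0.12,"z":-0.12,"finger_gap":0.087}
  ],
  "grip_force": 30
}}

```text
time: 2.25
ee_pos: [0.4458, -0.5593, 0.2833]
eef_rot: [0.981, 0.192, 0.002, -0.0]
ft_force: [1.1, 0.8, -1.2]
width: 0.0873
grip_force: 0.0
```

{"api": "send_path", "payload": {
  "steps": [
    {"x":0.326,"y":-0.86,"z":0.12,"finger_gap":0.087},
    {"x":0.326,"y":-0.86,"z":0.12,"finger_gap":0.087},
    {"x":0.326,"y":-0.86,"z":0.12,"finger_gap":0.087},
    {"x":0.326,"y":-0.86,"z":0.12,"finger_gap":0.087},
    {"x":0.326,"y":-0.86,"z":0.12,"finger_gap":0.087},
    {"x":0.326,"y":-0.86,"z":0.12,"finger_gap":0.087},
    {"x":0.326,"y":-0.86,"z":0.12,"finger_gap":0.087},
    {"x":0.326,"y":-0.86,"z":0.12,"finger_gap":0.087},
    {"x":0.326,"y":-0.86,"z":0.12,"finger_gap":0.087},
    {"x":0.326,"y":-0.86,"z":0.12,"finger_gap":0.087},
    {"x":0.326,"y":-0.86,"z":0.12,"finger_gap":0.087},
    {"x":0.326,"y":-0.86,"z":0.12,"finger_gap":0.087}
  ]
}}

```text
time: 3.45
ee_pos: [0.4318, -0.1034, 0.2228]
eef_rot: [0.982, 0.188, 0.0, 0.0]
ft_force: [0.1, -0.5, -0.4]
width: 0.0869
grip_force: 0.0
```

```bash
cat > w.py <<'E'
from h import *
import sys
# w.py NAME COL Z X Y RADpx : fit in wrist view around a predicted place
n=sys.argv[1];c=r.camera("wrist");cv2.imwrite(f"pics/{n}.png",c["img"][:,:,::-1])
s=r.read_state();print("t",round(s["time"],2),np.round(s["ee_pos"],4),np.round(s["eef_rot"],4))
a=sys.argv[2:]
for i in range(0,len(a),5):
    col,z,x,y,rad=a[i],*map(float,a[i+1:i+5]);q=project(c,[x,y,z])[0]
    e=project(c,[x+rad,y,z])[0];f=circ(c,col,q,np.linalg.norm(e-q),z,70);print(col,q.round(),f,f and dtool(f))
E
python3 w.py w1 blue .062 .431 -.1 .026 green .034 .431 -.1 .04
```

```text
t 3.5 [ 0.4318 -0.1038  0.2228] [9.822e-01 1.879e-01 1.000e-04 2.000e-04]
blue [313. 220.] [0.4317, -0.1004, 0.0188, 0.0004, 0.4336, -0.0999, 635.0] [ 0.0012 -0.0032 -0.    ]
green [313. 213.] [0.4247, -0.0987, 0.0348, 0.0012, 0.4315, -0.0996, 1038.0] [-0.0047 -0.0073 -0.    ]
```

View pics/w1.png

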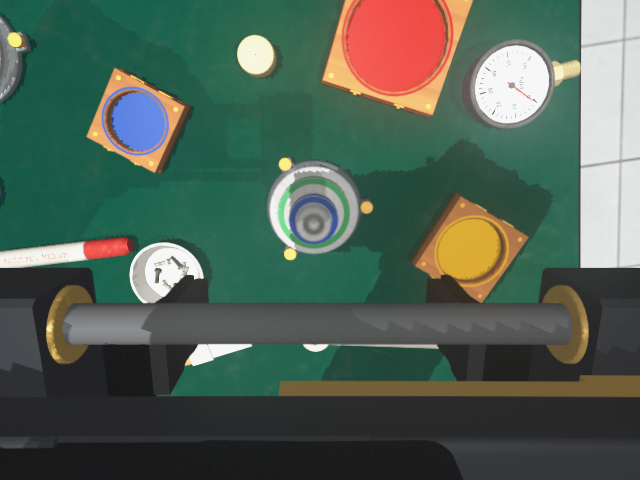

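The wrist view shows the blue-ringed weight at (313,215) on the green one, so this is the correct stack. I'll descend on it.

To row units: 0.158 m / 0.5 = 0.316, -0.003 m / 0.5 = -0.006.

{"api": "send_path", "payload": {
  "steps": [
    {"x":0.002,"y":-0.006,"z":0.1,"finger_gap":0.087},
    {"x":0.002,"y":-0.006,"z":0.2,"finger_gap":0.087},
    {"x":0.002,"y":-0.006,"z":0.26,"finger_gap":0.087},
    {"x":0.002,"y":-0.006,"z":0.3,"finger_gap":0.087},
    {"x":0.002,"y":-0.006,"z":0.316,"finger_gap":0.087},
    {"x":0.002,"y":-0.006,"z":0.316,"finger_gap":0.087}
  ]
}}

```text
time: 4.1
ee_pos: [0.4311, -0.1, 0.064]
eef_rot: [0.982, 0.188, -0.001, -0.0]
ft_force: [0.6, -0.8, 0.4]
width: 0.0871
grip_force: 0.0
```

{"api": "send_path", "payload": {
  "steps": [
    {"finger_gap":0.02},
    {"finger_gap":0.02},
    {"finger_gap":0.02},
    {"finger_gap":0.02},
    {"finger_gap":0.02},
    {"finger_gap":0.02},
    {"finger_gap":0.02}
  ],
  "grip_force": 20
}}

```text
time: 4.8
ee_pos: [0.4315, -0.0991, 0.0646]
eef_rot: [0.982, 0.189, 0.0, 0.0]
ft_force: [-0.5, 0.4, -0.4]
width: 0.0391
grip_force: 0.0
```

```bash
python3 -c "
from h import *
c=r.camera('scene')['img'][150:270,290:450];cv2.imwrite('pics/s1.png',cv2.resize(c[:,:,::-1],None,fx=4,fy=4))"
```

```text
(no output)
```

View pics/s1.png

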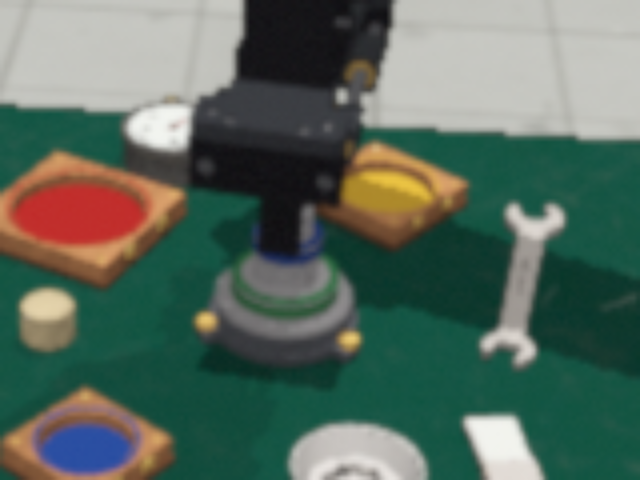

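The scene crop shows the fingers around the small weight's collar (290,240 in the crop) and still closing. I'll finish the grip and lift.

{"api": "send_path", "payload": {
  "steps": [
    {"finger_gap":0.02},
    {"finger_gap":0.02},
    {"finger_gap":0.02},
    {"finger_gap":0.02}
  ],
  "grip_force": 20
}}

```text
time: 5.25
ee_pos: [0.4315, -0.0992, 0.0645]
eef_rot: [0.982, 0.189, 0.0, 0.0]
ft_force: [0.1, -0.4, 0.3]
width: 0.0245
grip_force: 20.0
```

{"api": "send_path", "payload": {
  "steps": [
    {"z":-0.01,"finger_gap":0.02},
    {"z":-0.04,"finger_gap":0.02},
    {"z":-0.09,"finger_gap":0.02},
    {"z":-0.14,"finger_gap":0.02},
    {"z":-0.17,"finger_gap":0.02},
    {"z":-0.18,"finger_gap":0.02}
  ]
}}

```text
time: 5.85
ee_pos: [0.4323, -0.0992, 0.1564]
eef_rot: [0.982, 0.189, 0.001, 0.001]
ft_force: [-0.6, -0.5, -0.6]
width: 0.0248
grip_force: 20.0
```

```bash
python3 - <<'E'
from h import *
c=r.camera('scene')['img'][150:270,290:450];cv2.imwrite('pics/s2.png',cv2.resize(c[:,:,::-1],None,fx=4,fy=4))
print(dtool([.4457,.0636]),dtool([.448,-.244]))
E
python3 w.py w2 blue .007 .4457 .0636 .03 yellow .007 .448 -.244 .034
```

```text
[ 7.290e-02 -1.462e-01 -1.000e-04] [-0.039   0.1403  0.0002]
t 5.95 [ 0.4317 -0.0992  0.155 ] [9.820e-01 1.888e-01 4.000e-04 3.000e-04]
blue [107. 121.] [0.4434, 0.0675, 0.0278, 0.0007, 0.4447, 0.0646, 3976.0] [ 7.260e-02 -1.505e-01 -1.000e-04]
yellow [502. 274.] [0.4519, -0.2436, 0.0271, 0.001, 0.4627, -0.2399, 1644.0] [-3.480e-02  1.416e-01  1.000e-04]
```

View pics/s2.png

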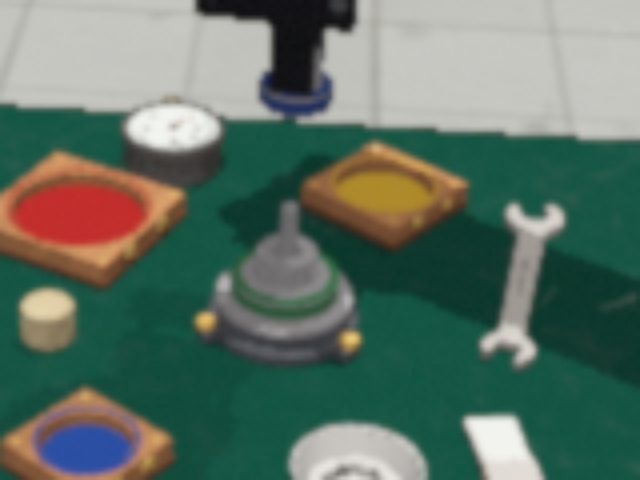

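Lifted cleanly: the small weight hangs upright at (295,90) in the crop, and the large one with its post is left on the carrier. Next, over the blue case.

To row units: -0.1465 m / 0.5 = -0.293, 0.073 m / 0.5 = 0.146.

{"api": "send_path", "payload": {
  "steps": [
    {"x":0.024,"y":-0.048,"finger_gap":0.02},
    {"x":0.06,"y":-0.12,"finger_gap":0.02},
    {"x":0.1,"y":-0.2,"finger_gap":0.02},
    {"x":0.132,"y":-0.264,"finger_gap":0.02},
    {"x":0.146,"y":-0.293,"finger_gap":0.02},
    {"x":0.146,"y":-0.293,"finger_gap":0.02}
  ]
}}

```text
time: 6.55
ee_pos: [0.4443, 0.0666, 0.1536]
eef_rot: [0.982, 0.191, -0.001, -0.001]
ft_force: [0.1, -0.6, -0.1]
width: 0.0245
grip_force: 20.0
```

```bash
python3 w.py w3 blue .007 .4457 .0636 .027 blue .016 .4457 .0636 .029
```

```text
t 6.6 [0.4443 0.0647 0.1535] [ 9.818e-01  1.899e-01 -8.000e-04 -2.000e-04]
blue [322. 224.] [0.4447, 0.0638, 0.0259, 0.0006, 0.4453, 0.0633, 3350.0] [ 0.     0.001 -0.   ]
blue [322. 226.] [0.4442, 0.0625, 0.0275, 0.0003, 0.445, 0.0629, 3816.0] [-0.0009  0.002  -0.    ]
```

View pics/w3.png

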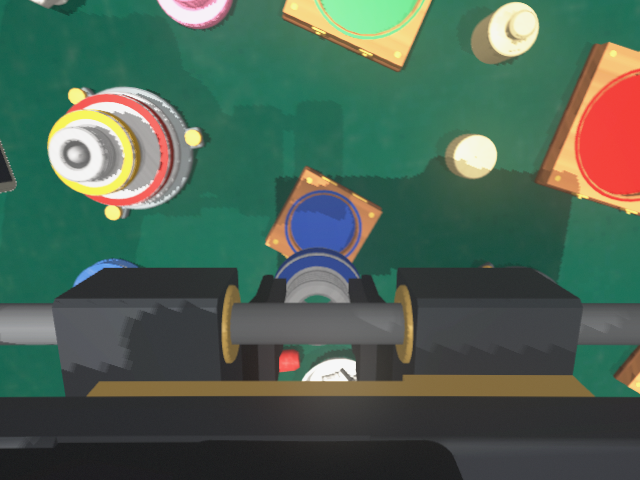

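The blue case is at (322,226), with the weight right above it in line with the case. I'll lower gently.

To row units: 0.131 m / 0.5 = 0.262, 0.09 m / 0.5 = 0.18.

{"api": "send_path", "payload": {
  "steps": [
    {"z":0.04,"finger_gap":0.02},
    {"z":0.12,"finger_gap":0.02},
    {"z":0.18,"finger_gap":0.02},
    {"z":0.22,"finger_gap":0.02},
    {"z":0.24,"finger_gap":0.02},
    {"z":0.248,"finger_gap":0.02},
    {"z":0.254,"finger_gap":0.02},
    {"z":0.258,"finger_gap":0.02},
    {"z":0.262,"finger_gap":0.02},
    {"z":0.262,"finger_gap":0.02}
  ]
}}

```text
time: 7.6
ee_pos: [0.4452, 0.0639, 0.0238]
eef_rot: [0.982, 0.189, 0.0, 0.0]
ft_force: [0.2, -0.2, -1.2]
width: 0.0247
grip_force: 20.0
```

```bash
python3 -c "
from h import *
print(r.read_state()['ee_pos'],r.read_state()['ft_force'])"
```

```text
[0.44523308 0.06393403 0.0238062 ] [ 0.15122101 -0.20125409 -1.22352702]
```

To row units: 0.002 m / 0.5 = 0.004, 0.001 m / 0.5 = 0.002.

{"api": "send_path", "payload": {
  "steps": [
    {"z":0.002,"finger_gap":0.02},
    {"z":0.004,"finger_gap":0.02},
    {"z":0.004,"finger_gap":0.02}
  ]
}}

```text
time: 7.9
ee_pos: [0.4451, 0.064, 0.0216]
eef_rot: [0.982, 0.189, 0.0, 0.0]
ft_force: [-0.1, 0.7, -1.5]
width: 0.0247
grip_force: 20.0
```

{"api": "send_path", "payload": {
  "steps": [
    {"finger_gap":0.05},
    {"finger_gap":0.05},
    {"finger_gap":0.05},
    {"finger_gap":0.05},
    {"finger_gap":0.05},
    {"z":-0.06,"finger_gap":0.06},
    {"z":-0.16,"finger_gap":0.087},
    {"z":-0.24,"finger_gap":0.087},
    {"z":-0.34,"finger_gap":0.087},
    {"z":-0.34,"finger_gap":0.087}
  ]
}}

```text
time: 8.9
ee_pos: [0.4481, 0.0648, 0.1978]
eef_rot: [0.982, 0.189, 0.005, 0.001]
ft_force: [-0.0, 0.8, 0.4]
width: 0.0817
grip_force: 0.0
```

```bash
python3 -c "
from h import *
print(dtool([.445,.2076]))"; python3 w.py w4 blue .019 .4457 .0636 .023 blue .007 .4457 .0636 .027 yellow .062 .445 .2076 .033
```

```text
[ 0.0501 -0.1338 -0.    ]
t 8.95 [0.4468 0.0643 0.1946] [9.820e-01 1.887e-01 3.000e-03 8.000e-04]
blue [317. 221.] [0.4462, 0.0641, 0.0222, 0.0001, 0.4481, 0.0644, 1392.0] [-0.0006 -0.     -0.    ]
blue [317. 219.] [0.4459, 0.0644, 0.0252, 0.0008, 0.4479, 0.0642, 1602.0] [-0.0008 -0.0004 -0.    ]
yellow [120. 157.] [0.4452, 0.2073, 0.0261, 0.0015, 0.4473, 0.2059, 1502.0] [ 5.150e-02 -1.334e-01 -1.000e-04]
```

View pics/w4.png

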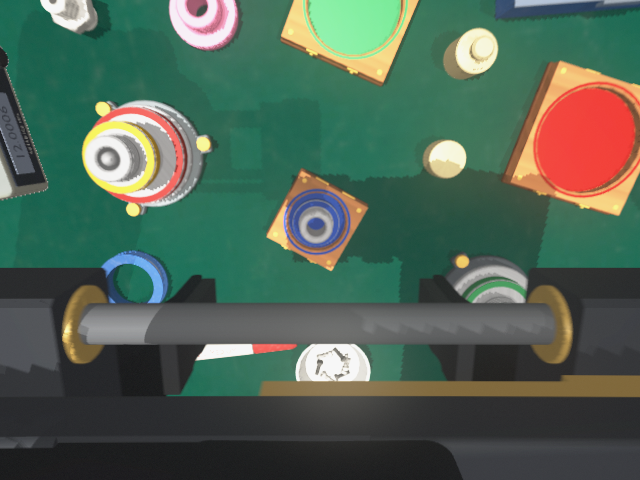

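The small weight sits in the blue case, seen at (317,222). Next is the large weight on the black carrier.

To row units: 0.147 m / 0.5 = 0.294, 0.145 m / 0.5 = 0.29.

{"api": "send_path", "payload": {
  "steps": [
    {"x":-0.04,"y":0.08,"finger_gap":0.087},
    {"x":-0.084,"y":0.166,"finger_gap":0.087},
    {"x":-0.126,"y":0.25,"finger_gap":0.087},
    {"x":-0.146,"y":0.29,"finger_gap":0.087},
    {"x":-0.148,"y":0.294,"z":0.02,"finger_gap":0.087},
    {"x":-0.148,"y":0.294,"z":0.02,"finger_gap":0.087}
  ]
}}

```text
time: 9.55
ee_pos: [0.4295, -0.0998, 0.1794]
eef_rot: [0.982, 0.188, -0.001, -0.001]
ft_force: [-0.3, 1.0, -0.1]
width: 0.0872
grip_force: 0.0
```

```bash
python3 w.py w5 green .034 .4315 -.1 .04
```

```text
t 9.6 [ 0.43   -0.0989  0.1802] [ 9.820e-01  1.891e-01 -1.100e-03 -7.000e-04]
green [319. 222.] [0.4274, -0.0997, 0.0322, 0.0012, 0.4315, -0.0999, 1344.0] [-0.0027 -0.0003  0.    ]
```

To row units: 0.144 m / 0.5 = 0.288, 0.001 m / 0.5 = 0.002.

{"api": "send_path", "payload": {
  "steps": [
    {"x":0.002,"y":0.004,"z":0.08,"finger_gap":0.087},
    {"x":0.002,"y":0.004,"z":0.18,"finger_gap":0.087},
    {"x":0.002,"y":0.004,"z":0.24,"finger_gap":0.087},
    {"x":0.002,"y":0.004,"z":0.274,"finger_gap":0.087},
    {"x":0.002,"y":0.004,"z":0.288,"finger_gap":0.087},
    {"x":0.002,"y":0.004,"z":0.288,"finger_gap":0.02},
    {"x":0.002,"y":0.004,"z":0.288,"finger_gap":0.02},
    {"x":0.002,"y":0.004,"z":0.288,"finger_gap":0.02},
    {"x":0.002,"y":0.004,"z":0.288,"finger_gap":0.02},
    {"x":0.002,"y":0.004,"z":0.288,"finger_gap":0.02},
    {"x":0.002,"y":0.004,"z":0.288,"finger_gap":0.02},
    {"x":0.002,"y":0.004,"z":0.288,"finger_gap":0.02}
  ],
  "grip_force": 30
}}

```text
time: 10.8
ee_pos: [0.4325, -0.1015, 0.0377]
eef_rot: [0.982, 0.189, 0.0, 0.0]
ft_force: [-0.9, -0.0, -0.3]
width: 0.0387
grip_force: 0.0
```

{"api": "send_path", "payload": {
  "steps": [
    {"finger_gap":0.02},
    {"finger_gap":0.02},
    {"finger_gap":0.02},
    {"finger_gap":0.02}
  ]
}}

```text
time: 11.2
ee_pos: [0.4324, -0.1014, 0.0376]
eef_rot: [0.982, 0.189, -0.0, -0.0]
ft_force: [-0.6, 1.2, 3.7]
width: 0.0325
grip_force: 30.0
```

To row units: -0.12 m / 0.5 = -0.24, -0.11 m / 0.5 = -0.22.

{"api": "send_path", "payload": {
  "steps": [
    {"z":-0.01,"finger_gap":0.02},
    {"z":-0.04,"finger_gap":0.02},
    {"z":-0.09,"finger_gap":0.02},
    {"z":-0.14,"finger_gap":0.02},
    {"z":-0.19,"finger_gap":0.02},
    {"z":-0.22,"finger_gap":0.02},
    {"z":-0.24,"finger_gap":0.02},
    {"z":-0.24,"finger_gap":0.02}
  ]
}}

```text
time: 12.0
ee_pos: [0.4329, -0.1016, 0.1585]
eef_rot: [0.982, 0.189, 0.001, 0.001]
ft_force: [0.1, -0.1, -3.6]
width: 0.0322
grip_force: 30.0
```

{"api": "send_path", "payload": {
  "steps": [
    {"x":0.04,"y":-0.02,"finger_gap":0.02},
    {"x":0.1,"y":-0.05,"finger_gap":0.02},
    {"x":0.18,"y":-0.09,"finger_gap":0.02},
    {"x":0.26,"y":-0.13,"finger_gap":0.02},
    {"x":0.34,"y":-0.17,"finger_gap":0.02},
    {"x":0.41,"y":-0.21,"finger_gap":0.02},
    {"x":0.456,"y":-0.232,"finger_gap":0.02},
    {"x":0.472,"y":-0.24,"finger_gap":0.02},
    {"x":0.472,"y":-0.24,"finger_gap":0.02}
  ]
}}

```text
time: 12.9
ee_pos: [0.6067, 0.0985, 0.156]
eef_rot: [0.982, 0.19, -0.001, -0.001]
ft_force: [-0.1, 0.1, -2.2]
width: 0.0325
grip_force: 30.0
```

```bash
python3 w.py w6 green .007 .607 .0975 .038 green .016 .607 .0975 .04 green .012 .607 .0975 .04
```

```text
t 12.95 [0.6065 0.0971 0.1563] [ 0.982   0.1889 -0.001  -0.    ]
green [319. 223.] [0.6053, 0.0973, 0.0376, 0.0003, 0.6136, 0.1003, 4992.0] [-0.001  -0.0006  0.    ]
green [319. 226.] [0.6042, 0.0968, 0.0389, 0.0004, 0.6143, 0.1004, 5255.0] [-0.0022 -0.0005  0.    ]
green [319. 225.] [0.6042, 0.0967, 0.0388, 0.0003, 0.6138, 0.1002, 5217.0] [-0.0023 -0.0004  0.    ]
```

View pics/w6.png

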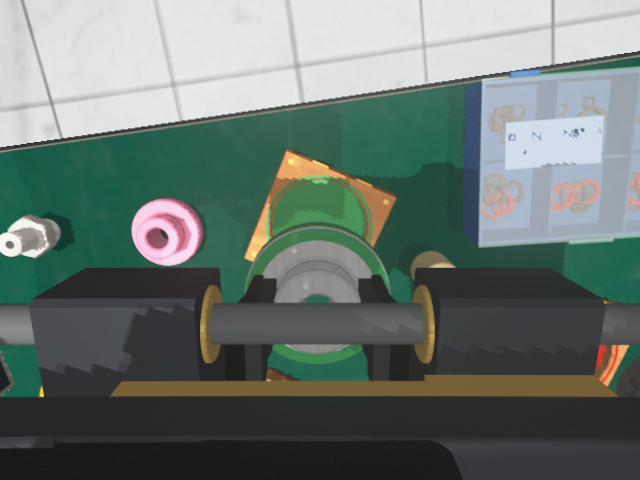

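The green case at (320,205) lies in line under the held large weight, and the fingers clear the brass piece at (433,262). Lowering.

To row units: 0.131 m / 0.5 = 0.262, 0.09 m / 0.5 = 0.18.

{"api": "send_path", "payload": {
  "steps": [
    {"z":0.04,"finger_gap":0.02},
    {"z":0.12,"finger_gap":0.02},
    {"z":0.18,"finger_gap":0.02},
    {"z":0.22,"finger_gap":0.02},
    {"z":0.24,"finger_gap":0.02},
    {"z":0.248,"finger_gap":0.02},
    {"z":0.254,"finger_gap":0.02},
    {"z":0.258,"finger_gap":0.02},
    {"z":0.262,"finger_gap":0.02},
    {"z":0.262,"finger_gap":0.02}
  ]
}}

```text
time: 13.95
ee_pos: [0.6073, 0.0974, 0.0268]
eef_rot: [0.982, 0.189, 0.0, 0.0]
ft_force: [0.5, 0.9, -2.7]
width: 0.0324
grip_force: 30.0
```

To row units: 0.004 m / 0.5 = 0.008, 0.003 m / 0.5 = 0.006.

{"api": "send_path", "payload": {
  "steps": [
    {"z":0.004,"finger_gap":0.02},
    {"z":0.006,"finger_gap":0.02},
    {"z":0.008,"finger_gap":0.02},
    {"z":0.008,"finger_gap":0.02}
  ]
}}

```text
time: 14.35
ee_pos: [0.6072, 0.0975, 0.0227]
eef_rot: [0.982, 0.189, 0.0, 0.0]
ft_force: [-1.1, -0.3, -0.3]
width: 0.032
grip_force: 30.0
```

{"api": "send_path", "payload": {
  "steps": [
    {"finger_gap":0.05},
    {"finger_gap":0.05},
    {"finger_gap":0.05},
    {"finger_gap":0.05},
    {"z":-0.02,"finger_gap":0.052},
    {"z":-0.08,"finger_gap":0.06},
    {"z":-0.16,"finger_gap":0.087},
    {"z":-0.24,"finger_gap":0.087},
    {"z":-0.34,"finger_gap":0.087},
    {"z":-0.34,"finger_gap":0.087}
  ]
}}

```text
time: 15.35
ee_pos: [0.6102, 0.0988, 0.2009]
eef_rot: [0.982, 0.189, 0.006, 0.0]
ft_force: [0.6, 0.6, 0.3]
width: 0.0826
grip_force: 0.0
```

```bash
python3 w.py w7 green .019 .607 .0975 .033;python3 -c "
from h import *
print(dtool([.445,.2075]))"
```

```text
t 15.4 [0.6089 0.0983 0.1972] [9.820e-01 1.888e-01 3.600e-03 3.000e-04]
green [317. 222.] [0.6068, 0.098, 0.0325, 0.0001, 0.6071, 0.0988, 1997.0] [-0.0021 -0.0005 -0.    ]
[-0.1118 -0.1622 -0.0011]
```

View pics/w7.png

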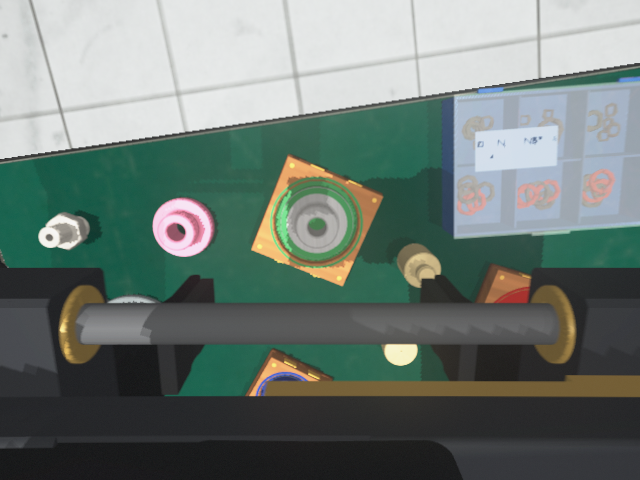

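The large weight is in the green case, seen at (317,222). Next is the medium weight on the grey carrier.

To row units: -0.162 m / 0.5 = -0.324, -0.11 m / 0.5 = -0.22.

{"api": "send_path", "payload": {
  "steps": [
    {"x":-0.05,"y":-0.074,"finger_gap":0.087},
    {"x":-0.1,"y":-0.148,"finger_gap":0.087},
    {"x":-0.15,"y":-0.22,"finger_gap":0.087},
    {"x":-0.196,"y":-0.29,"finger_gap":0.087},
    {"x":-0.22,"y":-0.324,"finger_gap":0.087},
    {"x":-0.22,"y":-0.324,"finger_gap":0.087},
    {"x":-0.22,"y":-0.324,"finger_gap":0.087}
  ]
}}

```text
time: 16.1
ee_pos: [0.4453, 0.2066, 0.1925]
eef_rot: [0.982, 0.189, 0.0, 0.0]
ft_force: [0.2, -0.6, 0.3]
width: 0.0871
grip_force: 0.0
```

```bash
python3 w.py w8 yellow .062 .445 .2075 .033 red .034 .445 .2075 .045
```

```text
t 16.15 [0.4457 0.2062 0.1924] [9.821e-01 1.881e-01 0.000e+00 2.000e-04]
yellow [316. 229.] [0.4431, 0.2084, 0.0243, 0.0017, 0.4363, 0.2069, 880.0] [-0.0016 -0.003  -0.    ]
red [316. 221.] [0.445, 0.2082, 0.0353, 0.0003, 0.4497, 0.2098, 1556.0] [ 0.0001 -0.0021 -0.    ]
```

View pics/w8.png

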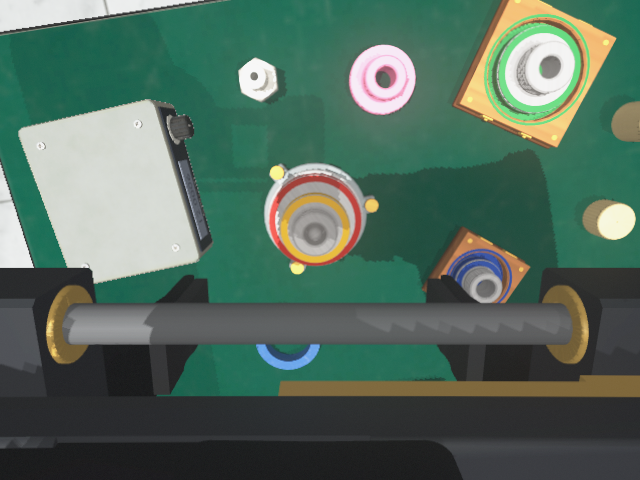

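The wrist view shows the yellow-on-red stack centred at (316,222). The grey box at the left has its edge at (205,240), so I'll use a smaller opening there.

To row units: 0.1285 m / 0.5 = 0.257, -0.002 m / 0.5 = -0.004.

{"api": "send_path", "payload": {
  "steps": [
    {"y":-0.004,"z":0.08,"finger_gap":0.065},
    {"y":-0.004,"z":0.16,"finger_gap":0.06},
    {"y":-0.004,"z":0.22,"finger_gap":0.055},
    {"y":-0.004,"z":0.244,"finger_gap":0.055},
    {"y":-0.004,"z":0.257,"finger_gap":0.05},
    {"y":-0.004,"z":0.257,"finger_gap":0.02},
    {"y":-0.004,"z":0.257,"finger_gap":0.02},
    {"y":-0.004,"z":0.257,"finger_gap":0.02},
    {"y":-0.004,"z":0.257,"finger_gap":0.02},
    {"y":-0.004,"z":0.257,"finger_gap":0.02},
    {"y":-0.004,"z":0.257,"finger_gap":0.02}
  ],
  "grip_force": 25
}}

```text
time: 17.25
ee_pos: [0.445, 0.2092, 0.0651]
eef_rot: [0.982, 0.189, 0.001, 0.0]
ft_force: [-0.4, -1.0, 7.0]
width: 0.0283
grip_force: 25.0
```

{"api": "send_path", "payload": {
  "steps": [
    {"finger_gap":0.02},
    {"finger_gap":0.02},
    {"finger_gap":0.02}
  ]
}}

```text
time: 17.55
ee_pos: [0.445, 0.2092, 0.0651]
eef_rot: [0.982, 0.189, 0.001, 0.0]
ft_force: [-0.3, -0.0, 7.1]
width: 0.0285
grip_force: 25.0
```

To row units: -0.09 m / 0.5 = -0.18, -0.085 m / 0.5 = -0.17.

{"api": "send_path", "payload": {
  "steps": [
    {"z":-0.01,"finger_gap":0.02},
    {"z":-0.04,"finger_gap":0.02},
    {"z":-0.09,"finger_gap":0.02},
    {"z":-0.14,"finger_gap":0.02},
    {"z":-0.17,"finger_gap":0.02},
    {"z":-0.18,"finger_gap":0.02}
  ]
}}

```text
time: 18.15
ee_pos: [0.4449, 0.2096, 0.1565]
eef_rot: [0.982, 0.189, 0.002, -0.0]
ft_force: [0.1, 0.8, -2.7]
width: 0.0285
grip_force: 25.0
```

{"api": "send_path", "payload": {
  "steps": [
    {"x":-0.02,"y":0.05,"finger_gap":0.02},
    {"x":-0.052,"y":0.13,"finger_gap":0.02},
    {"x":-0.084,"y":0.214,"finger_gap":0.02},
    {"x":-0.116,"y":0.298,"finger_gap":0.02},
    {"x":-0.148,"y":0.382,"finger_gap":0.02},
    {"x":-0.182,"y":0.466,"finger_gap":0.02},
    {"x":-0.214,"y":0.55,"finger_gap":0.02},
    {"x":-0.248,"y":0.634,"finger_gap":0.02},
    {"x":-0.28,"y":0.718,"finger_gap":0.02},
    {"x":-0.312,"y":0.796,"finger_gap":0.02},
    {"x":-0.33,"y":0.844,"finger_gap":0.02},
    {"x":-0.33,"y":0.844,"finger_gap":0.02}
  ]
}}

```text
time: 19.35
ee_pos: [0.4461, -0.2479, 0.1535]
eef_rot: [0.983, 0.186, -0.001, 0.0]
ft_force: [-0.5, 0.9, -2.2]
width: 0.0288
grip_force: 25.0
```

```bash
python3 w.py w9 yellow .007 .448 -.244 .033 yellow .016 .448 -.244 .035
```

```text
t 19.4 [ 0.4466 -0.2454  0.1535] [ 9.823e-01  1.873e-01 -4.000e-04 -4.000e-04]
yellow [313. 220.] [0.4472, -0.2449, 0.0319, 0.0011, 0.4507, -0.2425, 4342.0] [ 0.0007 -0.0002 -0.    ]
yellow [313. 222.] [0.446, -0.2434, 0.034, 0.0008, 0.4512, -0.2419, 4549.0] [ 0.0002 -0.0021  0.    ]
```

View pics/w9.png

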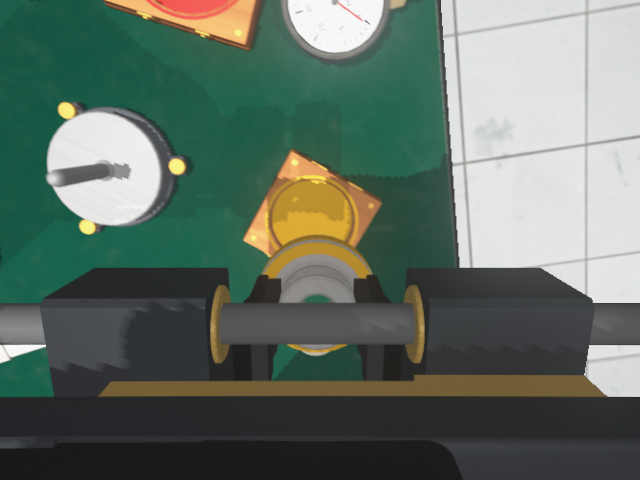

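The yellow case at (313,215) lies in line under the medium weight, within about 1 mm by the fit. Lowering.

To row units: 0.128 m / 0.5 = 0.256, 0.127 m / 0.5 = 0.254.

{"api": "send_path", "payload": {
  "steps": [
    {"x":0.002,"z":0.04,"finger_gap":0.02},
    {"x":0.002,"z":0.12,"finger_gap":0.02},
    {"x":0.002,"z":0.18,"finger_gap":0.02},
    {"x":0.002,"z":0.216,"finger_gap":0.02},
    {"x":0.002,"z":0.234,"finger_gap":0.02},
    {"x":0.002,"z":0.244,"finger_gap":0.02},
    {"x":0.002,"z":0.25,"finger_gap":0.02},
    {"x":0.002,"z":0.254,"finger_gap":0.02},
    {"x":0.002,"z":0.256,"finger_gap":0.02},
    {"x":0.002,"z":0.256,"finger_gap":0.02}
  ]
}}

```text
time: 20.4
ee_pos: [0.4486, -0.2438, 0.0265]
eef_rot: [0.982, 0.189, 0.0, 0.0]
ft_force: [-0.9, -0.4, -2.0]
width: 0.0286
grip_force: 25.0
```

{"api": "send_path", "payload": {
  "steps": [
    {"z":0.004,"finger_gap":0.02},
    {"z":0.006,"finger_gap":0.02},
    {"z":0.008,"finger_gap":0.02},
    {"z":0.0086,"finger_gap":0.02}
  ]
}}

```text
time: 20.8
ee_pos: [0.4483, -0.2437, 0.0221]
eef_rot: [0.982, 0.189, -0.0, 0.0]
ft_force: [-3.7, 1.7, 6.9]
width: 0.0289
grip_force: 25.0
```

{"api": "send_path", "payload": {
  "steps": [
    {"finger_gap":0.05},
    {"finger_gap":0.05},
    {"finger_gap":0.05},
    {"finger_gap":0.05},
    {"z":-0.02,"finger_gap":0.052},
    {"z":-0.08,"finger_gap":0.06},
    {"z":-0.16,"finger_gap":0.07},
    {"z":-0.24,"finger_gap":0.07},
    {"z":-0.34,"finger_gap":0.07},
    {"z":-0.34,"finger_gap":0.07}
  ]
}}

```text
time: 21.8
ee_pos: [0.4514, -0.2449, 0.1993]
eef_rot: [0.982, 0.189, 0.004, 0.004]
ft_force: [0.7, -0.5, -0.6]
width: 0.0699
grip_force: 0.0
```

```bash
python3 w.py w10 yellow .019 .448 -.2445 .028;python3 -c "
from h import *
print(dtool([.445,.208]))"
```

```text
t 21.85 [ 0.4501 -0.2445  0.1959] [0.982  0.1888 0.0028 0.0024]
yellow [313. 221.] [0.4493, -0.2432, 0.0267, 0.0004, 0.4509, -0.2422, 1265.0] [-0.0003 -0.0015 -0.    ]
[ 0.163  -0.4221 -0.0017]
```

View pics/w10.png

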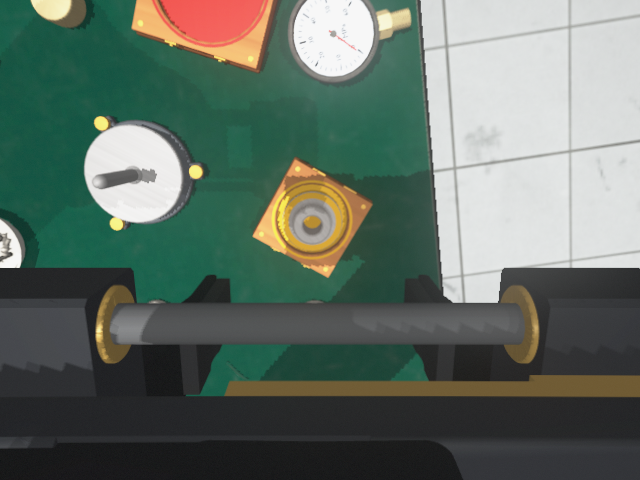

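The medium weight is in the yellow case, seen at (313,222). Now the heavy weight.

To row units: -0.421 m / 0.5 = -0.842, 0.164 m / 0.5 = 0.328.

{"api": "send_path", "payload": {
  "steps": [
    {"x":0.036,"y":-0.09,"finger_gap":0.07},
    {"x":0.072,"y":-0.184,"finger_gap":0.07},
    {"x":0.108,"y":-0.276,"finger_gap":0.07},
    {"x":0.144,"y":-0.37,"finger_gap":0.07},
    {"x":0.18,"y":-0.462,"finger_gap":0.07},
    {"x":0.216,"y":-0.554,"finger_gap":0.07},
    {"x":0.252,"y":-0.648,"finger_gap":0.07},
    {"x":0.288,"y":-0.74,"finger_gap":0.07},
    {"x":0.316,"y":-0.814,"finger_gap":0.07},
    {"x":0.328,"y":-0.842,"finger_gap":0.07},
    {"x":0.328,"y":-0.842,"finger_gap":0.07},
    {"x":0.328,"y":-0.842,"finger_gap":0.07}
  ]
}}

```text
time: 23.05
ee_pos: [0.4443, 0.2074, 0.1912]
eef_rot: [0.982, 0.189, -0.001, 0.0]
ft_force: [0.8, 0.0, -0.6]
width: 0.0699
grip_force: 0.0
```

```bash
python3 w.py w11 red .034 .445 .208 .045 ;python3 -c "
from h import *
print(dtool([.445,.208],.0365))"
```

```text
t 23.1 [0.4445 0.2068 0.1913] [ 9.821e-01  1.882e-01 -5.000e-04  4.000e-04]
red [317. 220.] [0.4448, 0.2081, 0.0353, 0.0003, 0.4466, 0.2085, 1740.0] [ 0.0007 -0.0011 -0.    ]
[ 0.0011 -0.001   0.1548]
```

To row units: 0.154 m / 0.5 = 0.308, 0.147 m / 0.5 = 0.294.

{"api": "send_path", "payload": {
  "steps": [
    {"x":0.002,"y":-0.002,"z":0.08,"finger_gap":0.065},
    {"x":0.002,"y":-0.002,"z":0.18,"finger_gap":0.06},
    {"x":0.002,"y":-0.002,"z":0.26,"finger_gap":0.06},
    {"x":0.002,"y":-0.002,"z":0.294,"finger_gap":0.06},
    {"x":0.002,"y":-0.002,"z":0.308,"finger_gap":0.06},
    {"x":0.002,"y":-0.002,"z":0.308,"finger_gap":0.02},
    {"x":0.002,"y":-0.002,"z":0.308,"finger_gap":0.02},
    {"x":0.002,"y":-0.002,"z":0.308,"finger_gap":0.02},
    {"x":0.002,"y":-0.002,"z":0.308,"finger_gap":0.02},
    {"x":0.002,"y":-0.002,"z":0.308,"finger_gap":0.02},
    {"x":0.002,"y":-0.002,"z":0.308,"finger_gap":0.02},
    {"x":0.002,"y":-0.002,"z":0.308,"finger_gap":0.02}
  ],
  "grip_force": 40
}}

```text
time: 24.3
ee_pos: [0.446, 0.2094, 0.0388]
eef_rot: [0.982, 0.189, 0.001, 0.0]
ft_force: [-1.3, -2.8, 6.9]
width: 0.0362
grip_force: 40.0
```

{"api": "send_path", "payload": {
  "steps": [
    {"finger_gap":0.02},
    {"finger_gap":0.02}
  ]
}}

```text
time: 24.5
ee_pos: [0.446, 0.2094, 0.0388]
eef_rot: [0.982, 0.189, 0.001, 0.0]
ft_force: [-0.4, -1.9, 7.3]
width: 0.0363
grip_force: 40.0
```

Units first: shifts go in shares of 0.5 m and turns go in shares of pi rad. So -0.12 m / 0.5 = -0.24, -0.11 m / 0.5 = -0.22.

{"api": "send_path", "payload": {
  "steps": [
    {"z":-0.01,"finger_gap":0.02},
    {"z":-0.04,"finger_gap":0.02},
    {"z":-0.09,"finger_gap":0.02},
    {"z":-0.14,"finger_gap":0.02},
    {"z":-0.19,"finger_gap":0.02},
    {"z":-0.22,"finger_gap":0.02},
    {"z":-0.24,"finger_gap":0.02},
    {"z":-0.24,"finger_gap":0.02}
  ]
}}

```text
time: 25.3
ee_pos: [0.4455, 0.2096, 0.1587]
eef_rot: [0.982, 0.189, 0.001, 0.0]
ft_force: [0.3, -0.9, -4.9]
width: 0.0361
grip_force: 40.0
```

{"api": "send_path", "payload": {
  "steps": [
    {"y":0.04,"finger_gap":0.02},
    {"x":0.002,"y":0.1,"finger_gap":0.02},
    {"x":0.004,"y":0.18,"finger_gap":0.02},
    {"x":0.006,"y":0.26,"finger_gap":0.02},
    {"x":0.008,"y":0.34,"finger_gap":0.02},
    {"x":0.01,"y":0.42,"finger_gap":0.02},
    {"x":0.012,"y":0.5,"finger_gap":0.02},
    {"x":0.014,"y":0.58,"finger_gap":0.02},
    {"x":0.016,"y":0.64,"finger_gap":0.02},
    {"x":0.018,"y":0.68,"finger_gap":0.02},
    {"x":0.018,"y":0.696,"finger_gap":0.02},
    {"x":0.018,"y":0.696,"finger_gap":0.02}
  ]
}}

```text
time: 26.5
ee_pos: [0.5822, -0.1103, 0.1569]
eef_rot: [0.982, 0.189, -0.001, -0.0]
ft_force: [-0.3, 0.6, -3.9]
width: 0.0363
grip_force: 40.0
```

```bash
python3 w.py w12 red .007 .5836 -.1105 .044 red .016 .5836 -.1105 .046;python3 -c "
from h import *
print(dtool([.5836,-.1105],.0238))"
```

```text
t 26.55 [ 0.5822 -0.109   0.1573] [ 9.819e-01  1.893e-01 -3.000e-04 -6.000e-04]
red [318. 221.] [0.5821, -0.1108, 0.0443, 0.0002, 0.5953, -0.1057, 6337.0] [-0.0007  0.0017 -0.    ]
red [318. 224.] [0.5812, -0.111, 0.0452, 0.0004, 0.5959, -0.1052, 6550.0] [-0.0016  0.0015 -0.    ]
[0.0008 0.0021 0.1335]
```

Within 2 mm of the case centre. Lowering.

To row units: 0.13 m / 0.5 = 0.26, 0.129 m / 0.5 = 0.258.

{"api": "send_path", "payload": {
  "steps": [
    {"x":0.002,"y":0.002,"z":0.04,"finger_gap":0.02},
    {"x":0.002,"y":0.002,"z":0.12,"finger_gap":0.02},
    {"x":0.002,"y":0.002,"z":0.18,"finger_gap":0.02},
    {"x":0.002,"y":0.002,"z":0.22,"finger_gap":0.02},
    {"x":0.002,"y":0.002,"z":0.238,"finger_gap":0.02},
    {"x":0.002,"y":0.002,"z":0.248,"finger_gap":0.02},
    {"x":0.002,"y":0.002,"z":0.254,"finger_gap":0.02},
    {"x":0.002,"y":0.002,"z":0.258,"finger_gap":0.02},
    {"x":0.002,"y":0.002,"z":0.26,"finger_gap":0.02},
    {"x":0.002,"y":0.002,"z":0.26,"finger_gap":0.02}
  ]
}}

```text
time: 27.55
ee_pos: [0.5841, -0.1111, 0.0282]
eef_rot: [0.982, 0.189, 0.0, 0.0]
ft_force: [-0.4, -0.4, -4.7]
width: 0.0363
grip_force: 40.0
```

To row units: 0.0044 m / 0.5 = 0.0088, 0.004 m / 0.5 = 0.008.

{"api": "send_path", "payload": {
  "steps": [
    {"z":0.004,"finger_gap":0.02},
    {"z":0.006,"finger_gap":0.02},
    {"z":0.008,"finger_gap":0.02},
    {"z":0.0088,"finger_gap":0.02}
  ]
}}

```text
time: 27.95
ee_pos: [0.5838, -0.111, 0.0239]
eef_rot: [0.982, 0.189, -0.0, 0.0]
ft_force: [-4.1, 1.3, 6.2]
width: 0.0362
grip_force: 40.0
```

{"api": "send_path", "payload": {
  "steps": [
    {"finger_gap":0.055},
    {"finger_gap":0.055},
    {"finger_gap":0.055},
    {"finger_gap":0.055},
    {"z":-0.02,"finger_gap":0.055},
    {"z":-0.08,"finger_gap":0.06},
    {"z":-0.16,"finger_gap":0.07},
    {"z":-0.24,"finger_gap":0.07},
    {"z":-0.34,"finger_gap":0.07},
    {"z":-0.4,"finger_gap":0.07},
    {"z":-0.4,"finger_gap":0.07},
    {"z":-0.4,"finger_gap":0.07}
  ]
}}

```text
time: 29.15
ee_pos: [0.584, -0.111, 0.2243]
eef_rot: [0.982, 0.189, 0.001, 0.0]
ft_force: [0.2, -0.9, -0.2]
width: 0.0702
grip_force: 0.0
```

```bash
python3 w.py w13 red .019 .5836 -.1105 .039 ; python3 - <<'E'
from h import *
c=r.camera("top")
w=cv2.imread("pics/w13.png");t=c["img"][140:300,220:480][:,:,::-1]
cv2.imwrite("pics/fin.png",np.vstack([cv2.resize(w[:300],(640,300)),cv2.resize(t,(487,300))[:, :] if 0 else cv2.copyMakeBorder(cv2.resize(t,(487,300)),0,0,0,153,cv2.BORDER_CONSTANT)]))
for n,col,x,y,a in [("small","blue",.4455,.064,.022),("medium","yellow",.448,-.2445,.027),("large","green",.6065,.0975,.033),("heavy","red",.5836,-.1107,.038)]:
    print(n,circ(c,col,project(c,[x,y,.019])[0],a*440,.019,70))
E
```

```text
t 29.2 [ 0.5834 -0.111   0.223 ] [ 9.820e-01  1.888e-01 -3.000e-04  0.000e+00]
red [316. 211.] [0.5841, -0.1099, 0.0385, 0.0002, 0.5887, -0.1076, 2550.0] [ 0.0011 -0.0008 -0.    ]
small [0.4467, 0.0645, 0.0212, 0.0004, 0.4467, 0.0645, 137.0]
medium None
large [0.6047, 0.098, 0.0325, 0.0004, 0.5999, 0.0997, 184.0]
heavy [0.5836, -0.1094, 0.0388, 0.0008, 0.5822, -0.1061, 275.0]
```

View pics/fin.png

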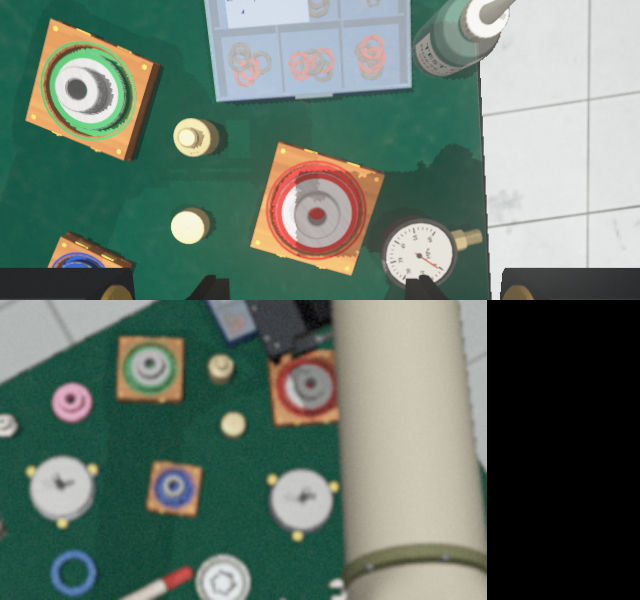

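The final picture shows heavy at (317,212), large at (90,90) and (150,368), and small at (173,488), each seated in its case. The arm hides medium in the top view, but the earlier wrist view showed it seated. Handing in.

```bash
python3 -c "
from bench import r
print(r.close_job())"
```

```text
the job is handed in; nothing more can be done
None
```

All four weights are off their carriers and, by the camera views, seated upright in their own colour-matched cases; the job was handed in at about 29 s of the 93 s allowed, and the hand-in returned no verdict.

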